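# Hold the leg flange over its threaded inserts

### The arm

A 6-joint arm with a two-finger parallel gripper is mounted at the origin on the work surface. World frame = base frame: x ahead of the robot, y to its left, z up, the work surface at z = 0. Lengths are in m, angles in degrees, forces in N, time in s.
With the tool pointing down it reaches from about 0.25 to 0.725 m from the base axis. Payload 9.7 kg.
Tool frame: the origin (TCP) lies midway between the tips of the shut fingers; the grasp point (between the pads) lies 19 mm behind it (bot.pinch_z is the distance from the TCP to the grasp point, in m); z points along the fingers, y is the line along which they close (so a half turn about z gives the same grasp; the last joint's range is limited). The gripper opens to 85 mm and grips with 20 to 120 N. Pads are 22 mm wide; open, the fingers measure 114 mm over their backs; the gripper's body (76 mm by 85 mm) begins 54 mm behind the grasp point. The pads swing forward as they close: fully open they stand 13 mm farther back than shut.
Start: joints at [-75, 4.979, 10.078, 95.1, 0, 90], TCP at [0.142, -0.531, 0.231] pointing down, gripper open.
Joint ranges: [-179.16, 179.16], [-48.56, 103.87], [-65.8, 70.77], [-126.05, 130.52], [-82.76, 87.17], [-180, 180]. Speed limits (degrees/s): [127.2, 127.2, 147.25, 180, 180, 180].

### API

Orientations are given as [roll, pitch, yaw] about the fixed x, y, z axes, in that order (R = Rz(yaw) Ry(pitch) Rx(roll)).
In Python, from workcell import sensors, camera, ticket, bot gives the robot as it stands.
- The arm moves only by the shell command python3 -m handwheel 'ROWS' [FORCE]. ROWS is a JSON object of lists of equal length, an entry for each row: "gripper": the opening, from -1 (shut) to 1 (fully open); "slide": the shift along the tool's x, y, z in mm, a list of three; "yaw": the turn about the tool's z in rad. A call has 1 to 8 rows; each row shifts and turns the commanded pose from where the row before left it, along the tool's axes as they then stand; what a row does not reach is not made up. A row lasts 1/12 s, in which the tool goes at most 41.7 mm and 7.16 degrees, less where a joint would pass 70% of its speed; a pose out of reach is approached as far as the arm can. A call is refused whole if a number of a shift passes 41.7 or a number of a turn 0.125, either way. A call with a gripper value outside its range is refused whole. The fingers move at their own pace and stop on an object; FORCE is the grip in N (left out, the last holds). Time passes only in rows, so rows that do not move let the fingers close. It gives the time, the measured TCP pose, the force, the opening and the grip force at its end, in the units of the state.
- sensors.get_obs(): the state, without advancing time (a new reading comes with each control period).
- camera(name): name is "scene" or "top" or "wrist"; returns a dict with "img" (420x560x3 uint8, red, green, blue), "fx", "fy", "cx", "cy" (pixels), "dist" ([k1, k2, p1, p2, k3] as OpenCV has them; the pictures are not rectified), "R" (3x3) and "t" (3): a world point X has camera coordinates R X + t. Camera axes: x right, y down, z forward; pixel columns grow to the right and rows downward; lengths in m; the calibration is good to about 2 mm. A picture is of the moment at which its call begins. There is no depth.
- ticket.job_done(): hands the job in; it is judged then, once.
The state is a dict: "time": time; "q": joint angles; "qd": joint speeds; "joint_efforts": joint torques, N m; "ee_pos": TCP position; "tcp_rot": TCP orientation; "wrist_force": force on the tool from outside, world axes, zero at the start; "torque": the same for the moment, N m; "opening": finger opening in m; "grasp_force": force on a finger pad.
Only numpy, scipy, OpenCV 4.12 (cv2) and the standard library are available. Lean on these libraries where they do the work, as an engineer would, in place of code of your own. Each camera call takes 0.05 s, during which the arm holds its last target. There are 200 camera calls.

### The job

This footstool top lies underside up with three of its four brass leg flanges screwed on. Pick up the loose flange with a light grip, because its thin polished leg socket dents, and hold it level, plate side down, about 15 mm above the bare corner with its four holes lined up over the four threaded inserts, so that I can start the screws; finish still holding it there, steady. Let neither the flange nor the robot touch the finished walnut or the fitted flanges, and leave the other things on the bench where they are.

Things in the scene. Friction and masses are not known exactly. Their poses are not given: they have to be found in the camera images.
- flange: Loose brass leg flange, 240 to 390 g: flat plate 54 (x) x 76 (y) x 5 mm, an upright square leg socket on its middle, four 9 mm holes at x = +-18, y = +-29 mm. Starts standing on the bench, plate down. Origin: centre of the plate's underside; z up out of the socket. A half turn about z makes no difference.
- socket (a point): Centre of the open top of the loose flange's leg socket, 50 mm above the plate's underside. The socket is a hollow square tube, 28 x 28 mm outside, 3 mm wall, 45 mm tall, faces parallel to the plate's x and y. It dents if gripped harder than 45 N; a grip of 20 to 30 N is right and holds it safely.
- inserts: Bare corner of the footstool top: four flush brass threaded inserts (14 mm across, 7 mm dark bore) at x = +-18, y = +-29 mm. Origin: middle of the four, on the walnut surface (38 mm above the bench); z up. Any of the four corners may be the bare one.
- top: Footstool top of dark walnut, fixed, underside up: 340 (y) x about 230 mm (x, wavy live edges), 38 mm thick. Origin: centre of its lower face at bench level. The middles of the four corner flange places are at x = +-55, y = +-110 mm; plates and insert pattern lie parallel to its x and y.
- fitted1: A leg flange like the loose one, screwed to a corner of the footstool top; origin in the middle of its plate's underside, on the walnut; its socket rises 50 mm above the walnut.
- fitted2: A second fitted leg flange, the same.
- fitted3: A third fitted leg flange, the same.
- glue: White glue bottle with yellow label and red cap, 56 mm across, 170 mm tall, standing on the bench; origin at the centre of its base. Leave alone.
- mallet: Turned wooden mallet standing on its head, 86 mm across, 200 mm tall; origin at the centre of its base. Leave alone.
- screws: Open red tray of screws, 75 x 110 x 24 mm; origin at the centre of its base. Leave alone.
- driver: Screwdriver lying on the bench to the robot's right, about 200 mm long. Leave alone.
There are look-alikes about, which are no part of the job. Leave any blue or turquoise look-alike of the flange alone.

How it is judged (in metres and radians):
On the way:
1. the loose flange is lifted clear of the bench in the gripper (height (world z) of flange above 0.03 m and contact force between the fingers and flange above 2 N), for 0.2 s.
At the end, for the whole second after the job is handed in: The program ends with the flange in the gripper, touching nothing else: plate level within 3 degrees (socket up), its underside 8 to 22 mm above the walnut, its centre within 3 mm of the middle of the inserts and turned within 3 degrees of them (either way round), at rest (horizontal distance between flange and inserts below 0.003 m and angle between the y axis of flange and the y axis of inserts, either way round below 0.05 rad and z of flange in the frame of inserts between 0.008 and 0.022 m and angle between flange's own z axis and vertical below 0.05 rad and linear speed of flange below 0.01 m/s and angular speed of flange below 0.1 rad/s and contact force between the fingers and flange above 2 N and contact force between flange and top below 0.3 N and contact force between flange and fitted1 below 0.3 N and contact force between flange and fitted2 below 0.3 N and contact force between flange and fitted3 below 0.3 N and contact force between flange and glue below 0.3 N and contact force between flange and mallet below 0.3 N and contact force between flange and screws below 0.3 N and contact force between flange and driver below 0.3 N); the arm keeps its last pose, push and grip.
It fails at once if the flange is gripped harder than 45 N (90 N over both fingers) (contact force between the fingers and flange above 90 N).
It fails at once if the loose flange touches the walnut or a fitted flange (contact force between flange and top above 0.5 N or contact force between flange and fitted1 above 0.5 N or contact force between flange and fitted2 above 0.5 N or contact force between flange and fitted3 above 0.5 N).
It fails at once if the robot touches the walnut or a fitted flange (contact force between any of the fingers, the arm and top above 0.5 N or contact force between any of the fingers, the arm and fitted1 above 0.5 N or contact force between any of the fingers, the arm and fitted2 above 0.5 N or contact force between any of the fingers, the arm and fitted3 above 0.5 N).
It fails at once if another thing on the bench is moved by more than 15 mm (distance of any of glue, mallet, screws, driver from where it was at the start of the episode above 0.015 m).
It also fails if it takes over 45 s, if anything falls off the work surface, if the arm or the gripper's body presses on something with over 40 N, if the wrist force passes 120 N, or if a joint passes its speed limit or range.

## Working session

There is one attempt and no reset: what is moved stays moved. The work goes in short steps, Python scripts to look and compute and a shell command to move; the robot and the scene stay as the last step left them, time stands still between calls to the robot, and variables do not carry over. Pictures are saved under pics/ and viewed, at most 10 in all, crops included, and the job is handed in when it is done.

```bash
mkdir -p pics; ls; python3 - <<'E'
from workcell import sensors,camera,bot
import cv2,numpy as np
print(sensors.get_obs(),bot.pinch_z)
for n in("scene","top"):
    c=camera(n);cv2.imwrite(f"pics/{n}0.png",c["img"][:,:,::-1]);print(n,{k:np.round(v,4).tolist() for k,v in c.items() if k!="img"})
E
```

```text
pics
{'time': 0.0, 'q': array([-7.49979279e+01,  5.01069038e+00,  1.00323858e+01,  9.50983310e+01,
        1.53749626e-03,  8.99998369e+01]), 'qd': array([-0.10190622, -0.05389538, -0.06754093,  0.01305583,  0.01165712,
       -0.04153498]), 'joint_efforts': array([ 1.78239621e-03, -5.20398259e+01,  4.64796174e+01,  1.66665047e-02,
        2.26756156e-04, -3.13314183e-05]), 'ee_pos': array([ 0.14231669, -0.53102674,  0.23056847]), 'tcp_rot': array([-1.79923364e+02, -1.53771302e-03,  1.50022331e+01]), 'wrist_force': array([-0.78552063,  0.32283061, -0.54009608]), 'torque': array([ 0.01839853, -0.04390094,  0.03088816]), 'grasp_force': 0.0, 'opening': 0.08550335159082066} 0.0187
scene {'fx': 379.363, 'fy': 379.363, 'cx': 276.6719, 'cy': 208.1535, 'dist': [0.0117, 0.0, 0.0, 0.0, 0.0], 'R': [[-0.6396, 0.7687, 0.0023], [0.5966, 0.4983, -0.6292], [-0.4847, -0.4011, -0.7773]], 't': [0.4334, -0.2242, 1.1342]}
top {'fx': 427.0344, 'fy': 427.0344, 'cx': 279.3882, 'cy': 206.5333, 'dist': [-0.091, 0.0, 0.0, 0.0, 0.0], 'R': [[-0.0258, -0.999, -0.0356], [-0.9807, 0.0322, -0.1927], [0.1936, 0.0299, -0.9806]], 't': [-0.0598, 0.5559, 0.998]}
```

View pics/scene0.png

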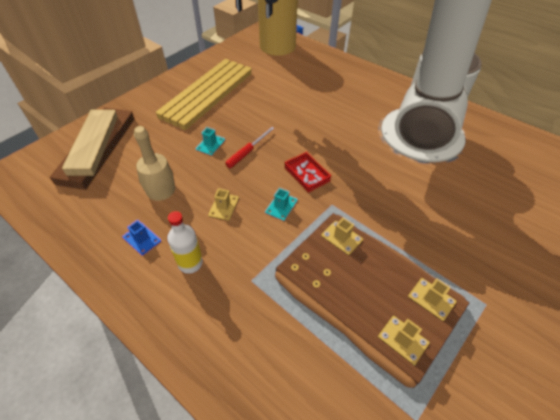

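View pics/top0.png

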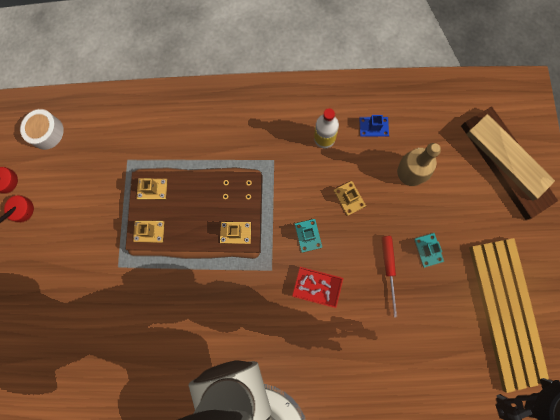

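Top view: candidates for the flange are brass (350,197), turquoise (308,235) and (430,250), and blue (375,125). The brass one fits, being loose brass on the bench; the others are look-alikes to leave alone. The bare corner's inserts are at (226,183), (249,183), (225,197) and (249,197). I'll confirm in a crop and measure roughly.

```bash
cat > h.py <<'E'
import cv2,numpy as np
from workcell import sensors,camera,bot
from scipy.spatial.transform import Rotation as Ro
def ray(c,px,z):
    K=np.array([[c["fx"],0,c["cx"]],[0,c["fy"],c["cy"]],[0,0,1.]])
    u=cv2.undistortPoints(np.array(px,float).reshape(-1,1,2),K,np.array(c["dist"],float))[:,0]
    R=np.array(c["R"]);o=-R.T@np.array(c["t"])
    d=np.c_[u,np.ones(len(u))]@R
    return (o+d*((z-o[2])/d[:,2])[:,None])[:,:2]
def proj(c,P):
    K=np.array([[c["fx"],0,c["cx"]],[0,c["fy"],c["cy"]],[0,0,1.]])
    return cv2.projectPoints(np.array(P,float).reshape(-1,3),cv2.Rodrigues(np.array(c["R"]))[0],np.array(c["t"],float),K,np.array(c["dist"],float))[0][:,0]
def brass(im):
    h=cv2.cvtColor(im,cv2.COLOR_RGB2HSV)
    return cv2.inRange(h,(18,110,110),(32,255,255))
def blobs(m,lo=5):
    n,l,s,ce=cv2.connectedComponentsWithStats(m)
    return [(s[i,4],*np.round(ce[i],2),*s[i,:4]) for i in range(1,n) if s[i,4]>=lo]
E
python3 - <<'E'
from h import *
for n,b in(("top",(200,100,400,260)),):
    c=camera(n);m=brass(c["img"])
    for x in blobs(m):
        if 100<x[1]<420 and 150<x[2]<260: print(n,*x,ray(c,[x[1:3]],0.038).round(4),ray(c,[x[1:3]],0.005).round(4))
    cv2.imwrite("pics/crop.png",cv2.resize(c["img"][165:245,210:390,::-1],None,fx=4,fy=4,interpolation=cv2.INTER_CUBIC))
E
```

```text
top 38 418.53 150.45 414 148 10 7 [[ 0.6915 -0.436 ]] [[ 0.7023 -0.4463]]
top 449 152.42 188.59 137 178 30 21 [[0.6145 0.2491]] [[0.6228 0.2604]]
top 15 225.8 182.27 224 180 5 5 [[0.6241 0.0589]] [[0.6328 0.0642]]
top 11 248.55 182.64 247 181 4 4 [[0.6211 0.0009]] [[0.6296 0.0043]]
top 436 349.75 198.17 334 181 31 34 [[ 0.5723 -0.252 ]] [[ 0.5793 -0.2565]]
top 14 225.07 196.14 223 194 5 5 [[0.5881 0.0608]] [[0.5956 0.0661]]
top 13 248.23 196.23 246 194 5 5 [[0.5858 0.0021]] [[0.5933 0.0056]]
top 496 149.24 230.95 134 221 30 21 [[0.5049 0.2539]] [[0.5098 0.2653]]
top 521 235.74 232.12 220 222 31 22 [[0.4957 0.0343]] [[0.5003 0.0388]]
```

View pics/crop.png

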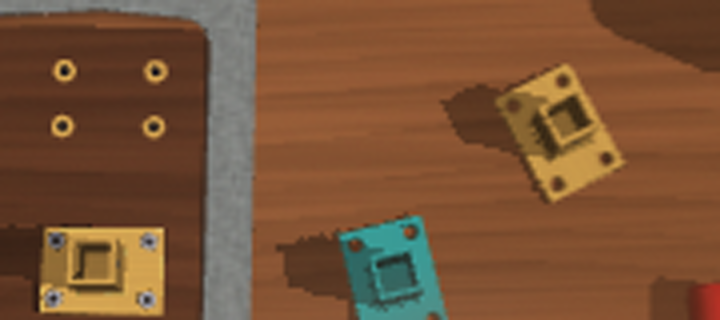

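The crop shows a brass plate with socket and four holes at top-view pixels of about (350,185), (361,204), (349,211) and (338,191), so this is the loose flange. The inserts' middle is near (0.605, 0.031), yaw about -2.6°. Now I move above the flange, with tool yaw about 29°.

```bash
python3 -m handwheel '{"gripper":[1,1,1,1,1,1,1,1],"slide":[[30,-9.5,0],[30,-9.5,0],[30,-9.5,0],[30,-9.5,0],[30,-9.5,0],[30,-9.5,0],[30,-9.5,0],[30,-9.5,0]],"yaw":[0,0,0,0,0,0,0,0]}' 25
python3 -m handwheel '{"gripper":[1,1,1,1,1,1,1,1],"slide":[[30,-9.5,0],[30,-9.5,0],[30,-9.5,0],[30,-9.5,0],[30,-9.5,0],[30,-9.5,0],[30,-9.5,0],[10,-3,0]],"yaw":[0,0,0,0,0,0,0,0]}'
python3 -m handwheel '{"gripper":[1,1,1,1,1],"slide":[[0,0,0],[0,0,0],[0,0,0],[0,0,0],[0,0,0]],"yaw":[-0.08,-0.08,-0.08,0,0]}'
python3 - <<'E'
from h import *
print(sensors.get_obs()["q"].round(1))
c=camera("wrist");cv2.imwrite("pics/w1.png",c["img"][:,:,::-1])
print(c["R"],c["t"],c["dist"],c["fx"])
E
```

```text
time: 0.82
ee_pos: [0.3556, -0.3946, 0.2311]
tcp_rot: [-180.0, 0.0, 15.0]
wrist_force: [0.3, -1.2, -0.1]
opening: 0.0854
grasp_force: 0.0
time: 1.48
ee_pos: [0.5516, -0.2692, 0.2302]
tcp_rot: [-179.9, 0.0, 15.1]
wrist_force: [0.7, -0.5, 0.2]
opening: 0.0853
grasp_force: 0.0
time: 1.9
ee_pos: [0.5488, -0.2718, 0.2311]
tcp_rot: [-180.0, 0.0, 28.6]
wrist_force: [0.3, -0.5, -0.2]
opening: 0.0854
grasp_force: 0.0
[-26.4  13.9  20.2  96.3  -0.  125.1]
[[ 4.79112763e-01 -8.77753153e-01  6.01764080e-04]
 [-8.44614840e-01 -4.60837730e-01  2.72496528e-01]
 [-2.38907372e-01 -1.31064823e-01 -9.62156578e-01]] [-0.50202817  0.30337836  0.4742473 ] [-0.07228516  0.          0.          0.          0.        ] 310.03441467193693
```

View pics/w1.png

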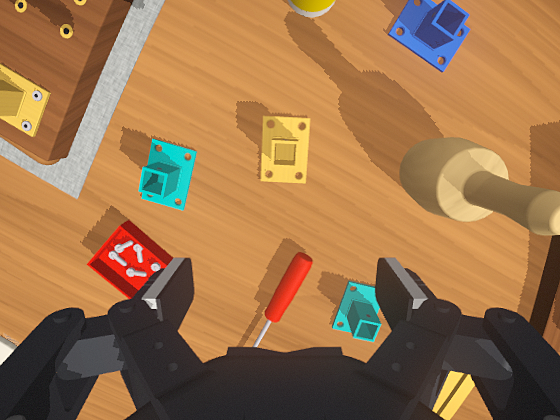

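The wrist picture shows the brass flange at (285,150), with its socket in the middle of the plate and nothing occluding the outline. I cast its plate outline onto z = 5 mm.

```bash
cat >> h.py <<'E'
def flange(c,z=0.005):
    m=cv2.morphologyEx(brass(c["img"]),cv2.MORPH_CLOSE,np.ones((5,5)))
    out=[]
    for k in cv2.findContours(m,cv2.RETR_EXTERNAL,cv2.CHAIN_APPROX_NONE)[0]:
        if cv2.contourArea(k)<300: continue
        r=cv2.minAreaRect((ray(c,k[:,0],z)*1000).astype(np.float32))
        p=cv2.boxPoints(r); e=p[1]-p[0]; f=p[2]-p[1]
        L=e if np.hypot(*e)>np.hypot(*f) else f
        out.append((k[:,0].mean(0).round(),np.round(r[0],1),np.round(r[1],1),round(np.degrees(np.arctan2(L[1],L[0]))%180,1)))
    return out
E
python3 - <<'E'
from h import *
o=sensors.get_obs();print(o["ee_pos"],o["tcp_rot"])
for n in("wrist","top"):
    c=camera(n)
    for x in flange(c): print(n,*x)
    if n=="wrist":
        for x in blobs(brass(c["img"]),20): print(x)
        g=cv2.cvtColor(c["img"],cv2.COLOR_RGB2HSV)[110:190,255:320]; print(g[40,5],g[65,30],g[15,15])
E
```

```text
[ 0.54881541 -0.27186033  0.23120899] [-1.79993514e+02  6.23202803e-03  2.85781011e+01]
wrist [452. 394.] [ 373.6 -675.7] [100.7  52.6] 18.7
wrist [473. 187.] [ 663.8 -507. ] [ 96.2 249.3] 102.4
wrist [285. 149.] [ 581.4 -255. ] [77.  55.2] 25.5
wrist [ 20. 100.] [482.   58.1] [72.4 62.1] 88.1
wrist [313.   4.] [ 732.2 -207.8] [11.2 47.2] 119.2
(np.int32(105), np.float64(20.5), np.float64(5.76), np.int32(15), np.int32(0), np.int32(12), np.int32(13))
(np.int32(51), np.float64(79.84), np.float64(2.0), np.int32(74), np.int32(0), np.int32(13), np.int32(6))
(np.int32(380), np.float64(312.2), np.float64(4.4), np.int32(291), np.int32(0), np.int32(45), np.int32(12))
(np.int32(127), np.float64(66.0), np.float64(30.9), np.int32(60), np.int32(24), np.int32(13), np.int32(15))
(np.int32(2182), np.float64(20.29), np.float64(100.54), np.int32(0), np.int32(64), np.int32(51), np.int32(73))
(np.int32(2915), np.float64(284.5), np.float64(149.06), np.int32(260), np.int32(116), np.int32(51), np.int32(68))
(np.int32(4104), np.float64(483.58), np.float64(180.94), np.int32(403), np.int32(137), np.int32(157), np.int32(98))
(np.int32(1181), np.float64(452.95), np.float64(393.76), np.int32(432), np.int32(371), np.int32(43), np.int32(49))
[ 14 159 162] [ 22 154 253] [ 14 159 172]
top [510. 315.] [ 273.1 -644.1] [364.3 113.1] 8.6
top [235. 232.] [499.5  40.5] [77.1 54.1] 88.2
top [149. 231.] [509.8 267. ] [77.1 52.6] 88.3
top [152. 189.] [624.7 262.9] [77.9 54.6] 88.0
top [519. 162.] [ 666.3 -711.8] [208.1  69.6] 39.9
```

Flange at (0.581, -0.255), long axis at 25.5°; the fitted size is 77 x 55 mm, which matches. I move over it and go down.

```bash
python3 -m handwheel '{"gripper":[1,1,1,1,1,1,1,1],"slide":[[18.5,0.5,0],[18.5,0.5,0],[0,0,30],[0,0,30],[0,0,30],[0,0,30],[0,0,20],[0,0,0]],"yaw":[0.054,0,0,0,0,0,0,0]}' 25
python3 - <<'E'
from h import *
o=sensors.get_obs();print(o["ee_pos"],o["tcp_rot"])
c=camera("wrist");cv2.imwrite("pics/w2.png",c["img"][:,:,::-1])
E
```

```text
time: 2.72
ee_pos: [0.5801, -0.2547, 0.0861]
tcp_rot: [-179.7, 0.3, 25.6]
wrist_force: [-1.0, 0.2, -0.4]
opening: 0.0856
grasp_force: 0.0
[ 0.58005571 -0.25474402  0.08614155] [-179.68136358    0.27381353   25.57757457]
```

View pics/w2.png

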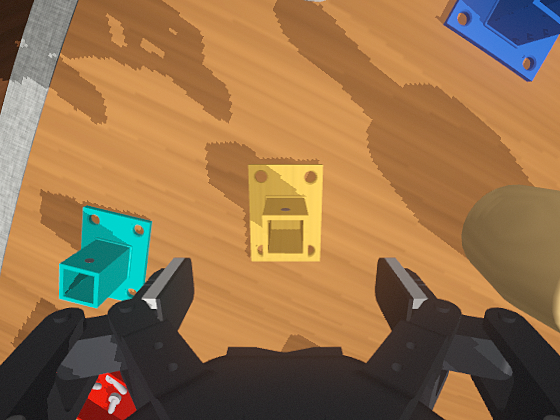

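The flange is centred between the open fingers: socket at (285,237), finger midline at column 284, plate square to the tool. The turquoise look-alike is clear to the left at (120,260). I go down and close gently.

```bash
python3 -m handwheel '{"gripper":[1,1,1,1,1],"slide":[[0,0,25],[0,0,25],[0,0,14],[0,0,8],[0,0,0]],"yaw":[0,0,0,0,0]}' 25
python3 -m handwheel '{"gripper":[0.3,0,-0.2,-0.3,-0.4,-0.6,-0.8,-1],"slide":[[0,0,0],[0,0,0],[0,0,0],[0,0,0],[0,0,0],[0,0,0],[0,0,0],[0,0,0]],"yaw":[0,0,0,0,0,0,0,0]}' 25
python3 -m handwheel '{"gripper":[-1,-1,-1,-1],"slide":[[0,0,0],[0,0,0],[0,0,0],[0,0,0]],"yaw":[0,0,0,0]}' 25
```

```text
time: 3.18
ee_pos: [0.5823, -0.2557, 0.0193]
tcp_rot: [-180.0, 0.0, 25.6]
wrist_force: [0.4, -0.4, 0.5]
opening: 0.0854
grasp_force: 0.0
time: 3.85
ee_pos: [0.5828, -0.2557, 0.0203]
tcp_rot: [180.0, -0.1, 25.7]
wrist_force: [-0.2, 1.6, 4.9]
opening: 0.0279
grasp_force: 26.9
time: 4.18
ee_pos: [0.5828, -0.2557, 0.0203]
tcp_rot: [180.0, -0.1, 25.7]
wrist_force: [-0.8, 2.0, 6.2]
opening: 0.0274
grasp_force: 27.0
```

Gripped at 27 N with a 27.5 mm opening. I lift.

```bash
python3 -m handwheel '{"gripper":[-1,-1,-1,-1,-1,-1,-1,-1],"slide":[[0,0,-5],[0,0,-10],[0,0,-20],[0,0,-25],[0,0,-30],[0,0,-30],[0,0,-25],[0,0,-10]],"yaw":[0,0,0,0,0,0,0,0]}' 25
python3 -m handwheel '{"gripper":[-1,-1,-1],"slide":[[0,0,-5],[0,0,0],[0,0,0]],"yaw":[0,0,0]}' 25
python3 - <<'E'
from h import *
print(sensors.get_obs()["q"].round(1))
c=camera("wrist");cv2.imwrite("pics/w3.png",c["img"][:,:,::-1])
E
```

```text
time: 4.85
ee_pos: [0.5832, -0.2561, 0.179]
tcp_rot: [179.8, -0.2, 25.7]
wrist_force: [0.9, -0.3, -3.1]
opening: 0.0278
grasp_force: 25.9
time: 5.1
ee_pos: [0.582, -0.2555, 0.1776]
tcp_rot: [-179.9, 0.1, 25.7]
wrist_force: [-0.8, 1.5, -3.2]
opening: 0.0279
grasp_force: 25.9
[-23.7  16.4  17.2  91.   -0.  130.6]
```

View pics/w3.png

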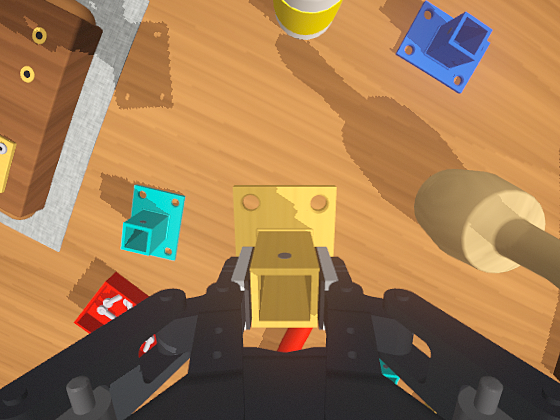

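The flange is held square in the fingers, its front holes at (250,202) and (319,203). I carry it high over the bare corner, then turn.

```bash
python3 -m handwheel '{"gripper":[-1,-1,-1,-1,-1,-1,-1,-1],"slide":[[6,-10,0],[12,-20,0],[14,-24,0],[15,-26,0],[15,-26,0],[15,-26,0],[15,-26,0],[15,-26,0]],"yaw":[0,0,0,0,0,0,0,0]}' 25
python3 -m handwheel '{"gripper":[-1,-1,-1,-1],"slide":[[15,-26,0],[12,-20,0],[8,-13,0],[3,-5,0]],"yaw":[0,0,0,0]}' 25
python3 -m handwheel '{"gripper":[-1,-1,-1,-1,-1,-1,-1,-1],"slide":[[0,0,0],[0,0,0],[0,0,0],[0,0,0],[0,0,0],[0,0,0],[0,0,0],[0,0,0]],"yaw":[-0.06,-0.12,-0.12,-0.12,-0.12,-0.12,-0.12,-0.12]}' 25
python3 -m handwheel '{"gripper":[-1,-1,-1,-1,-1],"slide":[[0,0,0],[0,0,0],[0,0,0],[0,0,0],[0,0,0]],"yaw":[-0.12,-0.067,0,0,0]}' 25
python3 - <<'E'
from h import *
o=sensors.get_obs();print(o["ee_pos"],o["tcp_rot"],o["q"].round(1))
c=camera("wrist");cv2.imwrite("pics/w4.png",c["img"][:,:,::-1])
E
```

```text
time: 5.82
ee_pos: [0.5984, -0.0414, 0.1779]
tcp_rot: [-179.9, 0.1, 25.7]
wrist_force: [0.4, 0.6, -3.2]
opening: 0.0279
grasp_force: 25.8
time: 6.15
ee_pos: [0.6051, 0.0336, 0.1779]
tcp_rot: [-179.9, 0.1, 25.8]
wrist_force: [-0.2, 0.8, -3.4]
opening: 0.0279
grasp_force: 25.8
time: 6.82
ee_pos: [0.6052, 0.0304, 0.1783]
tcp_rot: [-179.9, 0.0, 77.5]
wrist_force: [0.0, -0.2, -2.5]
opening: 0.0278
grasp_force: 25.8
time: 7.23
ee_pos: [0.6054, 0.0305, 0.1788]
tcp_rot: [-180.0, 0.0, 87.8]
wrist_force: [0.6, 0.4, -2.9]
opening: 0.0277
grasp_force: 25.8
[0.60544275 0.03051089 0.1788281 ] [-1.79957681e+02  8.65007514e-03  8.77792743e+01] [ 2.9 12.1 12.2 90.2 -0.  95.1]
```

View pics/w4.png

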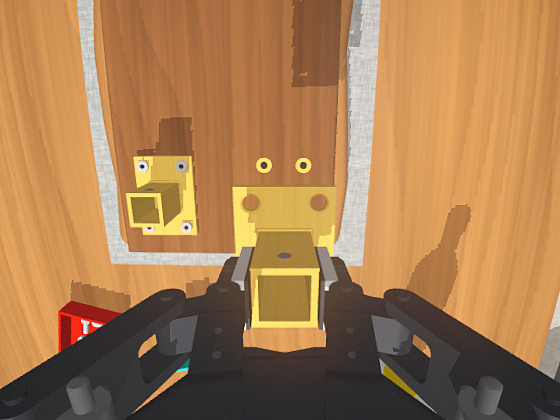

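The front inserts are at (264,165) and (304,165), just ahead of the plate, and the plate's front holes are at (250,202) and (319,203). I measure both in this wrist view and cross-check the inserts from above.

```bash
cat > m.py <<'E'
from h import *
def circ(m,lo,hi,box):
    r=[]
    for k in cv2.findContours(m,cv2.RETR_LIST,cv2.CHAIN_APPROX_NONE)[0]:
        a=cv2.contourArea(k)
        if lo<a<hi:
            (x,y),(s,l),_=e=cv2.fitEllipse(k)
            if box[0]<x<box[2] and box[1]<y<box[3] and l<1.8*s: r.append((x,y,a))
    return r
def show(c,px,z,s):
    w=ray(c,[p[:2] for p in px],z)*1000
    for p,q in zip(px,w): print(s,np.round(p,1),q.round(1))
    return w
if __name__=="__main__":
    o=sensors.get_obs();print(o["ee_pos"].round(4),o["tcp_rot"].round(2),o["grasp_force"])
    pz=o["ee_pos"][2]-0.0203+0.005
    c=camera("wrist");h=cv2.cvtColor(c["img"],cv2.COLOR_RGB2HSV)
    m=cv2.inRange(h,(18,90,90),(34,255,255))
    show(c,circ(m,15,400,(200,120,370,183)),0.038,"insert")
    H=circ(cv2.bitwise_not(m),60,600,(238,187,332,228))
    show(c,H,pz,"hole")
E
python3 m.py; python3 - <<'E'
from h import *
c=camera("top");m=brass(c["img"])
for x in flange(c,.178-.0153): print(*x) if 200<x[0][0]<280 else 0
E
```

```text
[0.6055 0.0306 0.1789] [-179.97    0.     87.81] 25.84697250276804
insert [302.9 164.9  46.5] [624.6  59.9]
insert [263.4 164.9  45.5] [588.4  61.3]
insert [302.8 164.9 175. ] [624.5  59.9]
insert [263.5 164.9 175.5] [588.5  61.3]
hole [317.8 201.7 160. ] [625.1  57.8]
hole [250.6 201.7 158.5] [589.6  59.1]
[241. 232.] [477.4   6. ] [39.7 46.8] 179.2
```

```bash
python3 -m handwheel '{"gripper":[-1,-1,-1,-1,-1,-1,-1],"slide":[[0.8,-0.5,8],[0.8,-0.4,16],[0,0,18],[0,0,16],[0,0,8],[0,0,4],[0,0,0]],"yaw":[0,0,0,0,0,0,0]}' 25
python3 -m handwheel '{"gripper":[-1,-1],"slide":[[0,0,0],[0,0,0]],"yaw":[0,0]}' 25
python3 m.py; python3 - <<'E'
from h import *
c=camera("wrist");cv2.imwrite("pics/w5.png",cv2.resize(c["img"][130:250,200:370,::-1],None,fx=4,fy=4))
E
```

```text
time: 7.97
ee_pos: [0.6044, 0.0323, 0.1084]
tcp_rot: [-179.9, 0.0, 87.9]
wrist_force: [-0.4, -0.1, -3.1]
opening: 0.0276
grasp_force: 25.7
time: 8.13
ee_pos: [0.6054, 0.0323, 0.1104]
tcp_rot: [179.9, -0.0, 87.9]
wrist_force: [0.3, -0.1, -2.1]
opening: 0.0278
grasp_force: 25.7
[0.6054 0.0323 0.1104] [ 1.7991e+02 -1.0000e-02  8.7930e+01] 25.749381110072136
insert [308.7 180.8  70.5] [624.6  60. ]
insert [257.3 180.7  71.5] [588.4  61.4]
hole [317.8 201.7 157.5] [624.9  59.6]
hole [250.5 201.8 156.5] [589.4  60.9]
```

View pics/w5.png

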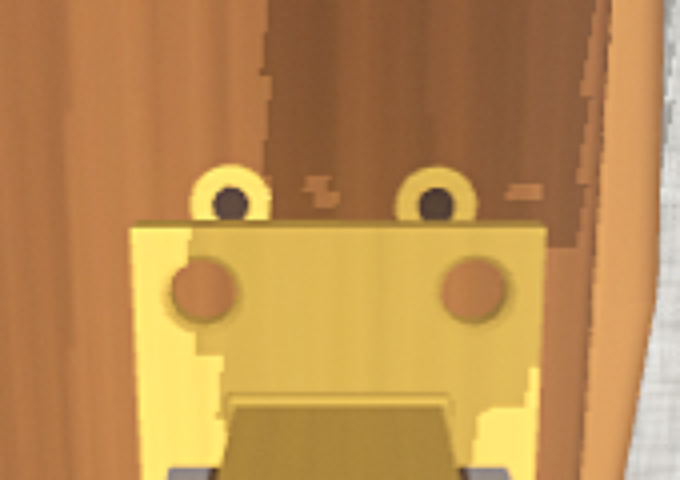

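The front inserts show at crop (231,203) and (436,203), just ahead of the plate's holes at (203,290) and (475,290). The remaining offset is about (-0.65, +0.45) mm. I trim it and lower by 35 mm.

```bash
python3 -m handwheel '{"gripper":[-1,-1,-1,-1,-1,-1,-1,-1],"slide":[[0.5,-0.6,4],[0,0,8],[0,0,8],[0,0,7],[0,0,5],[0,0,3],[0,0,0],[0,0,0]],"yaw":[0,0,0,0,0,0,0,0]}' 25
python3 -m handwheel '{"gripper":[-1,-1,-1,-1],"slide":[[0,0,0],[0,0,0],[0,0,0],[0,0,0]],"yaw":[0,0,0,0]}' 25
python3 - <<'E'
from m import *
for i in range(3): o=sensors.get_obs();c=camera("wrist");print(o["ee_pos"].round(4),o["tcp_rot"].round(2))
cv2.imwrite("pics/w6.png",cv2.resize(c["img"][170:240,220:350,::-1],None,fx=6,fy=6))
s=camera("scene");cv2.imwrite("pics/s6.png",cv2.resize(s["img"][190:330,230:400,::-1],None,fx=4,fy=4))
for z,n in((.038,"insert"),):
    P=[[.6065+a*.018-.0001,.0607+a*-.0007,z] for a in(-1,1)]; print(proj(c,P).round(1)-[220,170])
E
```

```text
time: 8.9
ee_pos: [0.6042, 0.0328, 0.0742]
tcp_rot: [-180.0, 0.0, 87.9]
wrist_force: [-1.3, 0.3, -2.2]
opening: 0.0277
grasp_force: 25.9
time: 9.23
ee_pos: [0.6044, 0.0329, 0.0746]
tcp_rot: [180.0, -0.0, 87.9]
wrist_force: [0.7, -0.6, -2.8]
opening: 0.0279
grasp_force: 25.9
[0.6044 0.0329 0.0746] [179.97  -0.    87.94]
[0.6044 0.0328 0.0745] [179.98  -0.    87.93]
[0.6044 0.0328 0.0745] [179.98   0.    87.93]
[[34.2 22.7]
 [95.  22.9]]
```

View pics/w6.png

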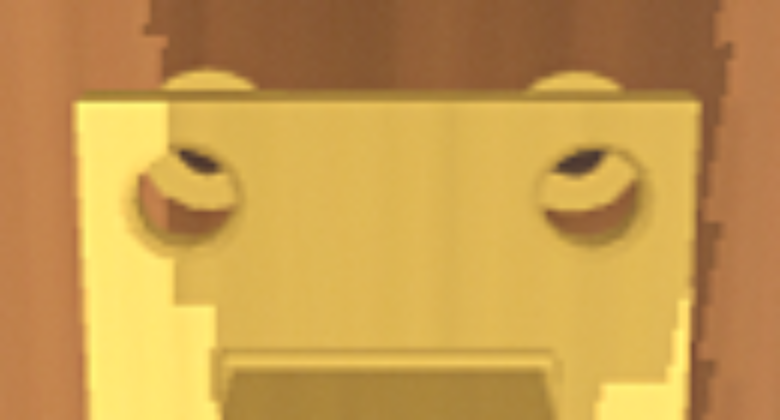

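View pics/s6.png

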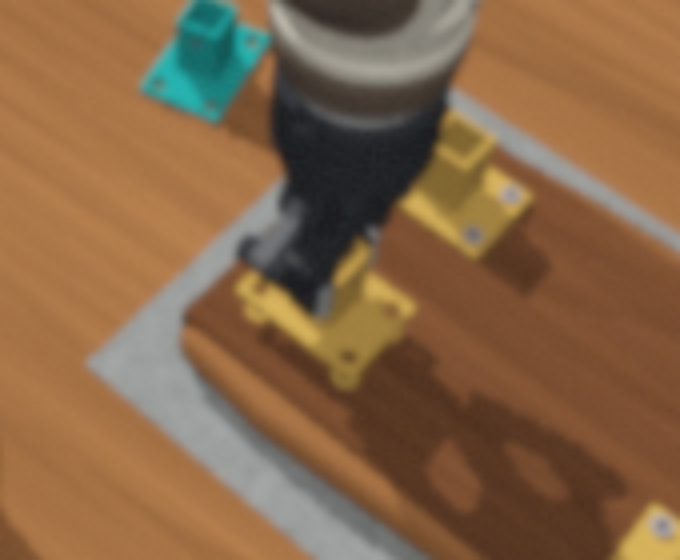

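The inserts show symmetrically through both front holes, crop bores at (205,160) and (575,160), and the scene view shows the flange hovering level and clear. I check the tilt numerically from plate and socket edges.

```bash
python3 - <<'E'
from h import *
c=camera("wrist");im=c["img"];g=cv2.GaussianBlur(cv2.cvtColor(im,cv2.COLOR_RGB2GRAY),(3,3),0).astype(int)
print("col270",dict(zip(range(222,340),g[222:340,270])) and g[222:340,270].tolist())
print("col300",g[222:340,300].tolist())
for r in (232,240,275,300,318,324): print(r,"x236..",g[r,236:336].tolist())
E
```

```text
col270 [184, 184, 184, 184, 184, 178, 171, 181, 185, 161, 138, 134, 136, 136, 136, 136, 136, 136, 136, 136, 136, 136, 136, 136, 136, 137, 136, 136, 136, 136, 136, 137, 137, 136, 136, 136, 135, 135, 135, 136, 135, 135, 135, 134, 134, 150, 190, 221, 227, 226, 226, 226, 212, 174, 139, 131, 134, 134, 135, 135, 134, 135, 135, 134, 135, 135, 134, 135, 135, 134, 134, 134, 134, 134, 134, 134, 133, 133, 134, 134, 134, 134, 134, 134, 134, 133, 133, 133, 133, 133, 133, 133, 133, 132, 132, 132, 131, 130, 147, 189, 223, 231, 229, 229, 224, 206, 185, 180, 181, 181, 181, 181, 181, 181, 181, 180, 179, 179]
col300 [185, 185, 185, 185, 185, 178, 170, 181, 186, 163, 140, 135, 136, 136, 136, 136, 136, 136, 136, 136, 136, 135, 135, 135, 135, 135, 136, 136, 136, 135, 135, 135, 135, 135, 135, 135, 135, 135, 135, 135, 135, 135, 135, 133, 133, 149, 188, 219, 226, 224, 225, 225, 211, 174, 141, 133, 136, 136, 137, 137, 137, 137, 136, 136, 136, 136, 135, 135, 136, 135, 135, 136, 135, 135, 134, 134, 134, 134, 134, 134, 134, 133, 134, 134, 134, 133, 133, 132, 132, 133, 132, 132, 132, 132, 132, 132, 131, 130, 146,
[... 2379 characters left out ...]
132, 132, 132, 132, 132, 132, 132, 132, 132, 131, 131, 131, 132, 132, 132, 132, 131, 125, 141, 192, 224, 226, 225, 225, 227, 213, 150, 85, 84, 106, 112, 108, 93, 75, 69, 69, 67, 67, 69, 68, 68, 68, 68, 67, 66]
324 x236.. [61, 61, 61, 62, 63, 62, 59, 55, 100, 164, 145, 109, 109, 90, 97, 175, 232, 234, 232, 231, 232, 232, 232, 232, 231, 230, 230, 230, 230, 230, 230, 230, 230, 230, 229, 229, 228, 228, 228, 227, 226, 226, 228, 229, 229, 229, 229, 228, 228, 228, 228, 228, 229, 228, 227, 227, 227, 227, 227, 227, 227, 226, 226, 225, 225, 225, 226, 226, 227, 227, 226, 225, 225, 224, 224, 224, 225, 225, 225, 226, 225, 196, 135, 101, 104, 105, 130, 163, 125, 70, 59, 64, 66, 66, 66, 66, 66, 64, 64, 64]
```

```bash
python3 - <<'E'
from h import *
c=camera("wrist")
P=np.array([[-18,29,5],[18,29,5],[0,14,50],[0,11,50],[-11,-11,50],[11,-11,50],[0,-14,50],[-27,38,5],[27,38,5]],float)/1000
p=np.array([[250.5,201.7],[317.8,201.7],[284.1,267.8],[284.1,275],[258.3,320.7],[309.4,320.7],[284,327.2],[232.7,186.3],[336.6,186.3]])
K=np.array([[c["fx"],0,c["cx"]],[0,c["fy"],c["cy"]],[0,0,1.]]);D=np.array(c["dist"],float);Rc=np.array(c["R"])
ok,r,t=cv2.solvePnP(P,p,K,D)
print((cv2.projectPoints(P,r,t,K,D)[0][:,0]-p).round(1).tolist())
Rw=Rc.T@cv2.Rodrigues(r)[0];tw=Rc.T@(t[:,0]-c["t"])
print("pos",(tw*1000).round(1),"tilt deg",np.degrees(np.arccos(Rw[2,2])).round(2),"z",Rw[:,2].round(3),"yaw",np.degrees(np.arctan2(Rw[1,0],Rw[0,0])).round(2))
print(sensors.get_obs()["grasp_force"])
E
```

```text
[[-0.3, 0.7], [0.8, 0.9], [-0.1, 0.4], [-0.1, -0.1], [-0.1, -0.1], [0.3, 0.1], [-0.0, -0.6], [-0.3, -0.7], [-0.1, -0.4]]
pos [605.1  31.5  54.3] tilt deg 0.61 z [-0.004 -0.01   1.   ] yaw -2.12
25.868075117468834
```

The tilt is 0.6°, the gap 16.3 mm, the centre is within 0.5 mm of the inserts' middle (605.4, 31.7), and the yaw matches. I hand in.

```bash
python3 -c "
from workcell import ticket;print(ticket.job_done())"
```

```text
the job is handed in; nothing more can be done
None
```

The job is handed in with the brass flange held steady at about 26 N over the bare corner: about 16 mm above the walnut by camera, tilt about 0.6°, within about 0.5 mm of centre and turned to match the inserts; the hand-in gave no verdict.

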